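# Start the music box on the nightstand

### The job

Start the baby's music box: with the fingertips, push the blue-knobbed lever on its top over from the red dot to the green dot, so that it snaps past its middle and stays there, and only then press the round yellow button beside it fully down and let it spring back up. Only push and press: do not take the lever's knob between the fingers, and do not lift, tip or shift the box. Leave the piggy bank, the cup and the mallet where they are, and finish clear of everything.

Things in the scene. Friction and masses are not known exactly. Their poses are not given: they have to be found in the camera images.
- music_box: mint music box, cream top, 100 (x) by 150 (y) by 60 mm high, 0.75 kg, loose on rubber feet; slides if pushed sideways with over about 4 N. Origin: centre of its underside; z up, -x the side with dark speaker slots. Any of three places, turned up to 70 degrees either way. On top: lever at x 0, y +35 mm, red dot at x -38, green dot at x +38 mm (both y +35); button at x 0, y -42 mm
- music_lever (a joint): angle of the lever about its pivot (60 mm above the box's underside, axis along the box's y): 0 = leaning 0.5 rad to the box's -x (red dot), 0.5 = upright, 1.0 = leaning 0.5 rad to +x (green dot). Over-centre spring drives it to the nearer end, where it stays; starting it takes about 1.3 N at the knob, falling to nothing at 0.5, past which it snaps over by itself
- lever_knob (a point): centre of the lever's blue ball knob, 18 mm across, 50 mm from the pivot on a steel rod 7 mm thick. It swings in the box's x-z plane, from 24 mm on the -x side of the pivot to 24 mm on the +x side, 44 mm above the box's top at either end and 50 mm at the middle
- start_button (a joint): travel of the yellow push button: 0 = up, 0.006 m = fully down (about 4 N); its spring brings it back up
- start_button_top (a point): centre of the top face of the round yellow button, 28 mm across, in a white housing on top of the music box; it is pressed straight down
- piggy_bank: pale pink ceramic piggy bank, about 120 mm long, 84 mm wide and 100 mm high, loose, 0.4 kg; origin at the centre of its underside, snout to its -x. To be left alone
- baby_cup: stainless baby cup with a handle at its +y, 70 mm across, 70 mm high, loose, 0.12 kg; origin at the centre of its underside. To be left alone
- mallet: wooden xylophone mallet with a pink head, 208 mm long along its x (head at +x), 24 mm thick, lying on the nightstand, loose; origin under the middle of its handle. To be left alone
Mind the look-alikes: they are no part of the job. What is shaped like the music_box but purple is not meant.

How it is judged:
By the outcome, as a careful person would: the job done as asked, in the order asked, and still so for the second after the job is handed in, with the robot touching nothing.
It also fails if it takes over 48 s, if anything falls off the work surface, if the arm or the gripper's body presses on something with over 40 N, if the wrist force passes 120 N, or if a joint passes its speed limit or range.

### The arm

A 6-joint arm with a two-finger parallel gripper is mounted at the origin on the work surface. World frame = base frame: x ahead of the robot, y to its left, z up, the work surface at z = 0. Lengths are in m, angles in rad, forces in N, time in s.
With the tool pointing down it reaches from about 0.35 to 0.725 m from the base axis. Payload 4.3 kg.
Tool frame: the origin (TCP) lies midway between the tips of the shut fingers; the grasp point (between the pads) lies 19 mm behind it; z points along the fingers, y is the line along which they close (so a half turn about z gives the same grasp; the last joint's range is limited). The gripper opens to 85 mm and grips with 20 to 120 N. Pads are 22 mm wide; open, the fingers measure 114 mm over their backs; the gripper's body (76 mm by 85 mm) begins 54 mm behind the grasp point. The pads swing forward as they close: fully open they stand 13 mm farther back than shut.
Start: joints at [1.051, 0.377, 0.081, 1.274, 0, 1.46], TCP at [0.229, 0.527, 0.231] pointing down, gripper open.
Joint ranges: [-2.72, 2.72], [-0.84, 1.66], [-1.02, 1.22], [-1.77, 2.12], [-1.37, 1.28], [-3.14, 3.14]. Speed limits (rad/s): [2.57, 2.57, 3.14, 3.14, 3.14, 3.14].

### API

Orientations are given as [roll, pitch, yaw] about the fixed x, y, z axes, in that order (R = Rz(yaw) Ry(pitch) Rx(roll)).
In Python, from workcell import status, imaging, ctrl gives the robot as it stands. The module is installed in compiled form; this text tells all that it offers.
- The arm moves only by the shell command python3 -m handwheel 'ROWS' [FORCE]. ROWS is JSON, one flat list of numbers, 7 for each row, row after row: the turn, a rotation vector about the tool's x, y, z in degrees, then the shift along the tool's x, y, z in mm, then the closure, from -1 (fully open) to 1 (shut). A call has 1 to 5 rows; each row is the pose to reach, as a shift and turn from the pose commanded when the call began, along the tool's axes at that moment; what a row does not reach only later rows make up. A row lasts 1/10 s, in which the tool goes at most 50 mm and 8.59 degrees, less where a joint would pass 70% of its speed; a pose out of reach is approached as far as the arm can. A call with a gripper value outside its range is refused whole. The fingers move at their own pace and stop on an object; FORCE is the grip in N (left out, the last holds). Time passes only in rows, so rows that repeat a pose let the fingers close. It gives the time, the measured TCP pose, the force, the opening and the grip force at its end, in the units of the state.
- status.read_state(): the state, without advancing time (a new reading comes with each control period).
- imaging.read_camera(name): name is "side" or "top"; returns a dict with "color" (480x640x3 uint8, red, green, blue), "depth" (480x640 float32, m along the optical axis (not along the pixel's ray), 0 where there is no reading), "fx", "fy", "cx", "cy" (pixels), "camera_from_world" (4x4, takes a point from world to camera coordinates). Camera axes: x right, y down, z forward; pixel columns grow to the right and rows downward; lengths in m; the calibration is good to about 2 mm. A picture is of the moment at which its call begins.
- ctrl.sign_off(): hands the job in; it is judged then, once.
The state is a dict: "time": time; "qpos": joint angles; "joint_vel": joint speeds; "tau": joint torques, N m; "ee_pos": TCP position; "eef_rot": TCP orientation; "ft_force": force on the tool from outside, world axes, zero at the start; "wrist_torque": the same for the moment, N m; "finger_gap": finger opening in m; "finger_force": force on a finger pad.
Only numpy, scipy, OpenCV 4.12 (cv2) and the standard library are available. Lean on these libraries where they do the work, as an engineer would, in place of code of your own. Each camera call takes 0.05 s, during which the arm holds its last target. There are 200 camera calls.

## Working session

There is one attempt and no reset: what is moved stays moved. The work goes in short steps, Python scripts to look and compute and a shell command to move; the robot and the scene stay as the last step left them, time stands still between calls to the robot, and variables do not carry over. Pictures are saved under pics/ and viewed, at most 10 in all, crops included, and the job is handed in when it is done.

```bash
mkdir -p pics; cat > look.py <<'E'
import sys,cv2,numpy as np
from workcell import imaging,status
for n in("top","side"):
    d=imaging.read_camera(n); np.savez("pics/%s_%s.npz"%(n,sys.argv[1]),**d)
    cv2.imwrite("pics/%s_%s.png"%(n,sys.argv[1]),d["color"][:,:,::-1])
s=status.read_state(); print(s["time"],s["ee_pos"],s["eef_rot"],s["finger_gap"],s["ft_force"])
E
python3 look.py a
```

```text
0.1 [0.22881389 0.52690275 0.23044722] [-3.13978061e+00 -2.22032779e-04  2.73175133e+00] 0.08566420424264334 [-0.07938171  0.42385752 -0.246826  ]
```

View pics/top_a.png

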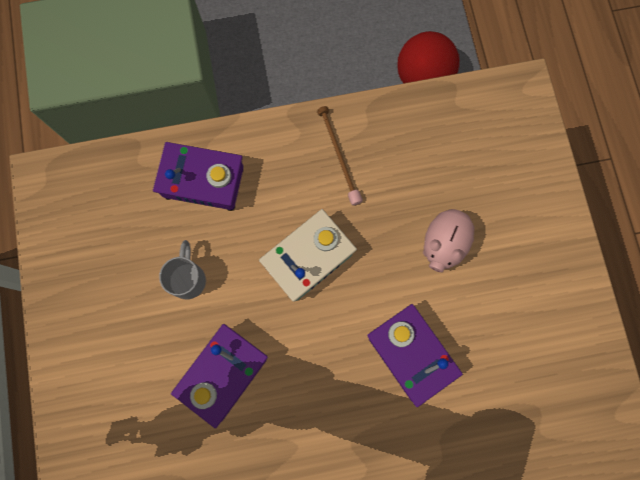

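View pics/side_a.png

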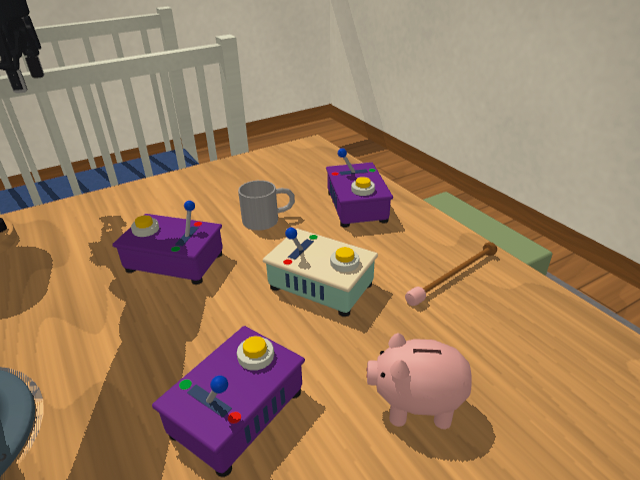

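In the top view there are four boxes: purple at (198,175), (220,375) and (415,355), and one cream/mint at (308,255). Only the last one fits "mint, cream top". Its knob is at (300,273) by the red dot at (306,283), with the green dot at (280,250) and the button at (326,238). Next I'll measure it and take the enlarged crop.

```bash
cat > meas.py <<'E'
import sys,cv2,numpy as np
t=sys.argv[1]
def load(n): return dict(np.load("pics/%s_%s.npz"%(n,t)))
def ray(d,u,v):
    T=np.linalg.inv(d["camera_from_world"]); r=T[:3,:3]@[(u-d["cx"])/d["fx"],(v-d["cy"])/d["fy"],1]; return T[:3,3],r
def plane(d,u,v,z): o,r=ray(d,u,v); return o+r*(z-o[2])/r[2]
def two(a,b):
    (o1,r1),(o2,r2)=a,b; s=np.linalg.lstsq(np.c_[r1,-r2],o2-o1,rcond=None)[0]
    p,q=o1+s[0]*r1,o2+s[1]*r2; return (p+q)/2,np.linalg.norm(p-q)
H={"red":[(0,170,120),(6,255,255)],"green":[(50,150,60),(80,255,255)],"blue":[(105,170,60),(125,255,255)],"yellow":[(20,170,120),(28,255,255)]}
R={"top":(255,205,360,305),"side":(262,222,380,315)}
def cents(n):
    d=load(n);x0,y0,x1,y1=R[n];c=d["color"][y0:y1,x0:x1];h=cv2.cvtColor(c,cv2.COLOR_RGB2HSV);o={}
    for k,(a,b) in H.items():
        m=cv2.inRange(h,a,b); N,_,S,C=cv2.connectedComponentsWithStats(m)
        if N>1:
            i=1+S[1:,4].argmax();o[k]=(C[i]+[x0,y0],S[i,4])
    return d,o
if __name__=="__main__":
    (dt,T),(ds,S)=cents("top"),cents("side")
    P={}
    for k in H:
        if k in T and k in S:
            p,e=two(ray(dt,*T[k][0]),ray(ds,*S[k][0]));P[k]=p
            print(k,T[k][0].round(1),T[k][1],S[k][0].round(1),S[k][1],"two",p.round(4),"gap",round(e,4),"z.06",plane(dt,*T[k][0],.06).round(4)[:2])
        else: print(k,T.get(k),S.get(k))
    r,g=[plane(dt,*T[k][0],.0605) for k in("red","green")]
    x=(g-r)[:2];L=np.linalg.norm(x);x/=L;y=np.array([-x[1],x[0]]);piv=(r+g)[:2]/2
    print("dots",L,"yaw",np.degrees(np.arctan2(x[1],x[0])),"pivot",piv,"origin",piv-.035*y,"button exp",piv-.077*y,"knob0 exp",piv-.024*x)
    if "blue" in P: print("knob in box frame from pivot",(P["blue"][:2]-piv)@x,(P["blue"][:2]-piv)@y,P["blue"][2])
    a=cv2.resize(dt["color"][195:315,240:380],None,fx=4,fy=4);cv2.imwrite("pics/crop_%s.png"%t,a[:,:,::-1])
E
python3 meas.py a
```

```text
red [305.8 282.1] 34 [287.4 261.5] 31 two [0.4764 0.0137 0.0593] gap 0.0009 z.06 [0.4759 0.0138]
green [279. 250.] 25 [313.  236.6] 24 two [0.543  0.0503 0.0593] gap 0.0009 z.06 [0.5424 0.0505]
blue [299.4 272.7] 66 [290.9 232.9] 97 two [0.4888 0.0211 0.1023] gap 0.0014 z.06 [0.4947 0.0219]
yellow [325.5 237.4] 165 [344.5 254.2] 229 two [ 0.5464 -0.0358  0.0756] gap 0.0009 z.06 [ 0.5492 -0.0363]
dots 0.07593039951574802 yaw 28.87498113964799 pivot [0.50910396 0.03213277] origin [0.52600547 0.00148412] button exp [ 0.54628727 -0.03529425] knob0 exp [0.48808775 0.02054316]
knob in box frame from pivot -0.023111818316218488 0.0001778057014778546 0.10232882421922496
```

View pics/crop_a.png

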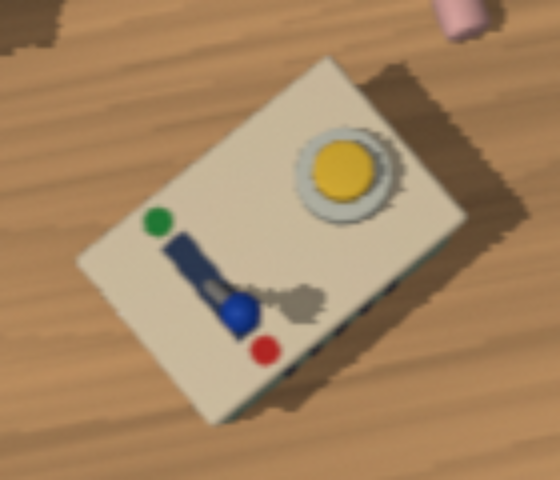

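The crop shows the mint box with its cream top. The lever is at the red dot (crop 265,350), the green dot is at (158,221) and the yellow button at (343,170). The measurements fit the given sizes: dots 75.9 mm apart, knob at x −23 mm and z 0.102, button within 1 mm of where it should be. The box is turned 28.9°.

Plan: shut the fingers, travel high to a point 68 mm on the −x side of the pivot, then turn so tool y lies along the box's x.

```bash
python3 -m handwheel '[0,0,0,-34,-33,2,1, 0,0,0,-68,-66,5,1, 0,0,0,-102,-99,7,1, 0,0,0,-136,-132,10,1, 0,0,0,-170,-165,12,1]' 20
python3 -m handwheel '[0,0,0,-34,-33,2,1, 0,0,0,-68,-66,5,1, 0,0,0,-102,-99,7,1, 0,0,0,-136,-132,10,1, 0,0,0,-170,-165,12,1]'
python3 -m handwheel '[0,0,0,-34,-33,2,1, 0,0,0,-73,-66,6,1, 0,0,0,-73,-66,6,1]'
python3 -m handwheel '[0,0,8,0,0,0,1, 0,0,16,0,0,0,1, 0,0,24,0,0,0,1, 0,0,32,0,0,0,1, 0,0,37.6,0,0,0,1]'
python3 -m handwheel '[0,0,0,0,0,0,1, 0,0,0,0,0,0,1]'
cat > rel.py <<'E'
import numpy as np
from scipy.spatial.transform import Rotation as Ro
from workcell import status
import sys
piv=np.array([.5091,.0321]);a=np.radians(28.87);x=np.array([np.cos(a),np.sin(a)]);y=np.array([-x[1],x[0]])
s=status.read_state();p=np.array(s["ee_pos"]);R=Ro.from_euler("xyz",s["eef_rot"])
d=p[:2]-piv;print("t",s["time"],"rel pivot box xy mm",(1e3*d@x).round(1),(1e3*d@y).round(1),"z",(1e3*p[2]).round(1),"F",np.round(s["ft_force"],2),"gap",s["finger_gap"])
print("tool axes in box frame",np.round([[R.as_matrix()[:2,i]@x,R.as_matrix()[:2,i]@y,R.as_matrix()[2,i]] for i in range(3)],3).tolist())
E
python3 rel.py
```

```text
time: 0.6
ee_pos: [0.3193, 0.3064, 0.2188]
eef_rot: [-3.141, -0.0, 2.732]
ft_force: [0.9, -0.3, -1.1]
finger_gap: 0.0124
finger_force: 0.0
time: 1.1
ee_pos: [0.4094, 0.0874, 0.207]
eef_rot: [3.142, -0.0, 2.732]
ft_force: [1.2, 0.9, -0.3]
finger_gap: 0.0
finger_force: 0.0
time: 1.4
ee_pos: [0.4522, -0.0051, 0.2007]
eef_rot: [-3.14, 0.002, 2.724]
ft_force: [-0.0, 1.3, -0.4]
finger_gap: -0.0001
finger_force: 0.0
time: 1.9
ee_pos: [0.4494, 0.0005, 0.201]
eef_rot: [-3.141, -0.001, 2.072]
ft_force: [0.5, 0.2, -0.5]
finger_gap: 0.0002
finger_force: 0.0
time: 2.1
ee_pos: [0.4497, 0.0002, 0.2011]
eef_rot: [-3.141, -0.001, 2.078]
ft_force: [0.4, 0.7, -0.1]
finger_gap: 0.0004
finger_force: 0.0
t 2.1 rel pivot box xy mm -67.5 0.8 z 201.1 F [ 0.44  0.74 -0.15] gap 0.0003885341098997185
tool axes in box frame [[-0.004, 1.0, 0.001], [1.0, 0.004, -0.0], [-0.0, 0.001, -1.0]]
```

```bash
python3 -m handwheel '[0,0,0,0,0,30,1, 0,0,0,0,0,60,1, 0,0,0,0,0,85,1, 0,0,0,0,0,108,1, 0,0,0,0,0,108,1]' && python3 look.py b && python3 rel.py
python3 -c "
import cv2
a=cv2.imread('pics/side_b.png')[150:320,200:400];cv2.imwrite('pics/sc_b.png',cv2.resize(a,None,fx=3.5,fy=3.5))"
```

```text
time: 2.6
ee_pos: [0.4471, 0.0003, 0.0906]
eef_rot: [-3.137, -0.004, 2.077]
ft_force: [-1.4, 0.3, 0.1]
finger_gap: -0.0
finger_force: 0.0
2.7 [ 4.49689037e-01 -1.27503150e-04  9.34579719e-02] [-3.14074578e+00 -7.88622079e-04  2.07655948e+00] -0.0003791714147839154 [ 0.46262855 -0.49809192  0.49335769]
t 2.7 rel pivot box xy mm -67.6 0.5 z 93.5 F [ 0.46 -0.5   0.49] gap -0.0003791714147839154
tool axes in box frame [[-0.002, 1.0, 0.001], [1.0, 0.002, -0.001], [-0.001, 0.001, -1.0]]
```

View pics/sc_b.png

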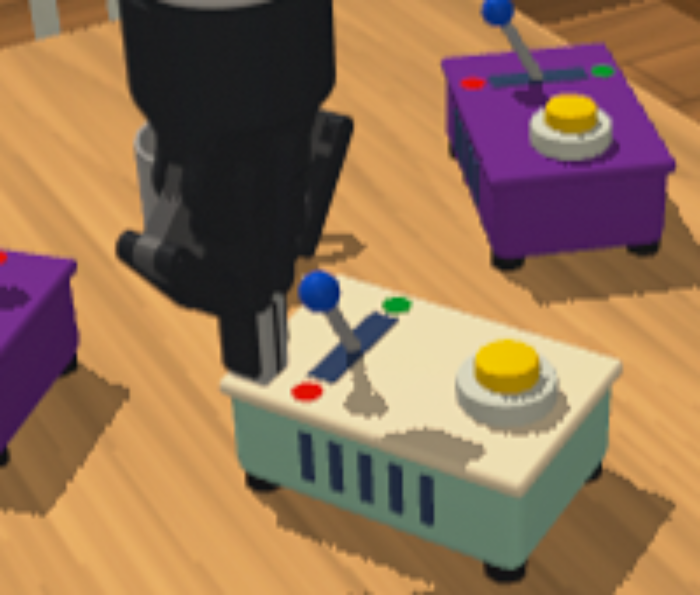

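The closed fingers stand clear on the −x side of the knob (crop 320,290), with the red dot at (307,392) and the button at (507,367). Pushing now along tool +y (box +x), slowly.

```bash
python3 -m handwheel '[0,0,0,0,5,-3,1, 0,0,0,0,10,-3,1, 0,0,0,0,15,-3,1, 0,0,0,0,20,-3,1, 0,0,0,0,25,-3,1]'
python3 -m handwheel '[0,0,0,0,4,0,1, 0,0,0,0,8,0,1, 0,0,0,0,12,0,1, 0,0,0,0,16,0,1, 0,0,0,0,20,0,1]'
python3 -m handwheel '[0,0,0,0,3,0,1, 0,0,0,0,6,0,1, 0,0,0,0,9,0,1, 0,0,0,0,11,0,1]'
python3 rel.py; python3 look.py c; python3 meas.py c
python3 -c "
import cv2
a=cv2.imread('pics/side_c.png')[150:320,200:400];cv2.imwrite('pics/sc_c.png',cv2.resize(a,None,fx=3.5,fy=3.5))"
```

```text
time: 3.2
ee_pos: [0.4725, 0.0118, 0.0966]
eef_rot: [-3.141, 0.001, 2.076]
ft_force: [-4.7, -3.2, 7.1]
finger_gap: 0.0
finger_force: 4.9
time: 3.7
ee_pos: [0.49, 0.0213, 0.0975]
eef_rot: [3.14, 0.001, 2.075]
ft_force: [0.9, 0.7, 0.2]
finger_gap: 0.0
finger_force: 0.1
time: 4.1
ee_pos: [0.4993, 0.027, 0.0959]
eef_rot: [-3.141, -0.0, 2.076]
ft_force: [0.2, 0.2, 0.1]
finger_gap: -0.0002
finger_force: 0.0
t 4.1 rel pivot box xy mm -11.1 0.3 z 95.9 F [0.19 0.17 0.06] gap -0.00020723571233339247
tool axes in box frame [[-0.001, 1.0, 0.0], [1.0, 0.001, -0.0], [-0.0, 0.0, -1.0]]
4.2 [0.49939705 0.026918   0.09606578] [-3.14151959e+00 -1.69342013e-04  2.07582628e+00] -0.00020811641276811306 [-1.01172351  0.81215862 -0.52945514]
red None (array([287.35483871, 261.48387097]), np.int32(31))
green None (array([312.95833333, 236.625     ]), np.int32(24))
blue None (array([307.57142857, 222.14285714]), np.int32(7))
yellow [331.1 236.4] 17 [344.5 254.4] 226 two [ 0.5429 -0.0447  0.0827] gap 0.0032 z.06 [ 0.5491 -0.0466]Traceback (most recent call last):
  File "meas.py", line 27, in <module>
    r,g=[plane(dt,*T[k][0],.0605) for k in("red","green")]
                   ~^^^
KeyError: 'red'
```

View pics/sc_c.png

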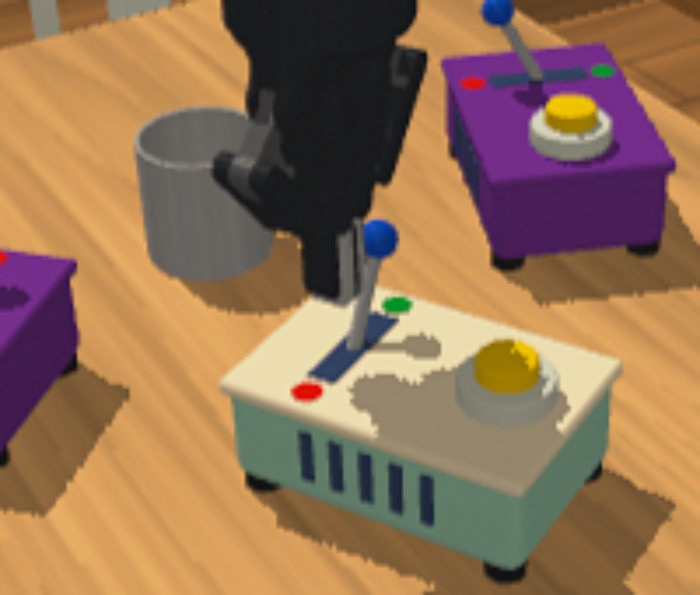

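The box hasn't moved: the dots are at the same pixels as before. The knob (crop 380,238) now leans to the green dot and the fingers no longer press on it. I'll back off, lift, move above the button and check.

```bash
python3 -m handwheel '[0,0,0,0,-10,0,1, 0,0,0,0,-20,0,1, 0,0,0,0,-20,-30,1, 0,0,0,0,-20,-65,1, 0,0,0,0,-20,-65,1]'
python3 -m handwheel '[0,0,0,-30,10,0,1, 0,0,0,-60,25,0,1, 0,0,0,-77,31,0,1, 0,0,0,-77,31,0,1, 0,0,0,-77,31,0,1]'
python3 rel.py; python3 look.py d
python3 - <<'E'
import sys;sys.argv=["","d"]
from meas import *
for n in R: print(n,cents(n)[1])
s=load("side");print(s["color"].shape)
cv2.imwrite('pics/sc_d.png',cv2.resize(s["color"][150:320,200:400,::-1],None,fx=3.5,fy=3.5))
E
```

```text
time: 4.7
ee_pos: [0.4837, 0.0163, 0.1656]
eef_rot: [3.135, 0.004, 2.075]
ft_force: [0.8, 0.7, -0.1]
finger_gap: -0.0003
finger_force: 0.0
time: 5.2
ee_pos: [0.5447, -0.0354, 0.1606]
eef_rot: [-3.14, -0.002, 2.075]
ft_force: [-0.8, 0.8, 0.7]
finger_gap: 0.0002
finger_force: 0.0
t 5.2 rel pivot box xy mm -1.4 -76.3 z 160.6 F [-0.82  0.79  0.66] gap 0.0001666696513319048
tool axes in box frame [[-0.0, 1.0, 0.002], [1.0, 0.0, -0.001], [-0.001, 0.002, -1.0]]
5.3 [ 0.54448182 -0.03480645  0.1608782 ] [-3.14038491e+00 -1.36607486e-03  2.07581001e+00] 0.00024587954979498277 [ 0.38007718 -0.99610786 -0.09090923]
top {}
side {'red': (array([287.21875, 261.5    ]), np.int32(32)), 'green': (array([312.95833333, 236.625     ]), np.int32(24)), 'blue': (array([307.57142857, 222.14285714]), np.int32(7)), 'yellow': (array([344.46521739, 254.2       ]), np.int32(230))}
(480, 640, 3)
```

View pics/sc_d.png

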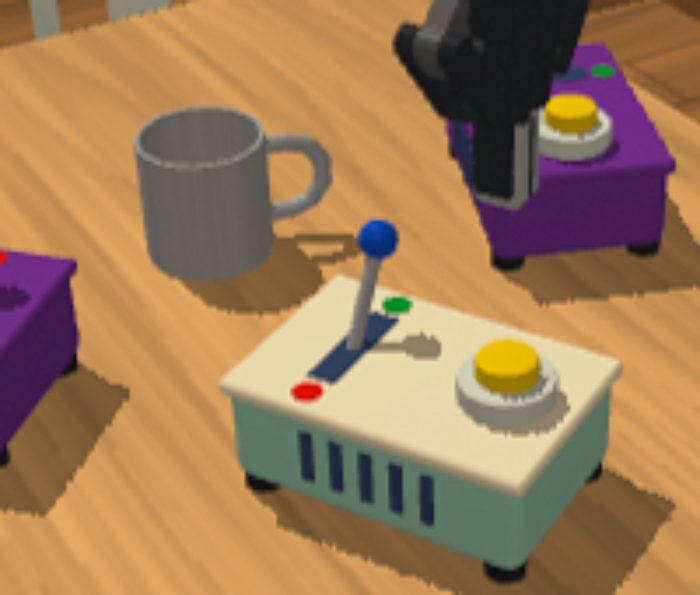

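The lever stays leaning to the green dot (knob at crop 378,240) and the fingers hang above the button (507,367). Pressing down, with force readings.

```bash
python3 -m handwheel '[0,0,0,0,1,35,1, 0,0,0,0,1,65,1, 0,0,0,0,1,78,1, 0,0,0,0,1,78,1, 0,0,0,0,1,78,1]'
for i in 1; do python3 -m handwheel '[0,0,0,0,0,2,1, 0,0,0,0,0,4,1, 0,0,0,0,0,4,1]'; done; python3 rel.py
python3 -m handwheel '[0,0,0,0,0,2,1, 0,0,0,0,0,3,1, 0,0,0,0,0,3,1]';python3 rel.py
```

```text
time: 5.8
ee_pos: [0.5463, -0.0343, 0.0837]
eef_rot: [-3.141, -0.0, 2.076]
ft_force: [0.4, 0.2, 1.3]
finger_gap: 0.0001
finger_force: 0.0
time: 6.1
ee_pos: [0.5479, -0.0349, 0.0801]
eef_rot: [3.14, 0.001, 2.076]
ft_force: [1.5, 0.6, 1.5]
finger_gap: 0.0002
finger_force: 1.0
t 6.1 rel pivot box xy mm 1.6 -77.4 z 80.1 F [1.53 0.6  1.51] gap 0.00024019333100540053
tool axes in box frame [[-0.001, 1.0, -0.001], [1.0, 0.001, 0.002], [0.002, -0.001, -1.0]]
time: 6.4
ee_pos: [0.5479, -0.0348, 0.0768]
eef_rot: [3.14, 0.001, 2.076]
ft_force: [1.5, 1.1, 3.4]
finger_gap: 0.0001
finger_force: 1.7
t 6.4 rel pivot box xy mm 1.6 -77.3 z 76.8 F [1.55 1.07 3.4 ] gap 0.0001226860501508634
tool axes in box frame [[-0.001, 1.0, -0.001], [1.0, 0.001, 0.002], [0.002, -0.001, -1.0]]
```

```bash
python3 -m handwheel '[0,0,0,0,0,1,1, 0,0,0,0,0,2,1, 0,0,0,0,0,2,1]'; python3 -m handwheel '[0,0,0,0,0,1,1, 0,0,0,0,0,1,1]'; python3 -m handwheel '[0,0,0,0,0,1,1, 0,0,0,0,0,1,1]'
```

```text
time: 6.7
ee_pos: [0.5479, -0.0349, 0.0759]
eef_rot: [3.139, 0.001, 2.076]
ft_force: [0.0, 0.7, 11.9]
finger_gap: -0.0
finger_force: 5.9
time: 6.9
ee_pos: [0.548, -0.0349, 0.0757]
eef_rot: [3.139, 0.002, 2.076]
ft_force: [-2.1, 1.4, 18.3]
finger_gap: 0.0002
finger_force: 8.9
time: 7.1
ee_pos: [0.548, -0.0349, 0.0756]
eef_rot: [3.139, 0.002, 2.076]
ft_force: [-4.8, 1.8, 23.6]
finger_gap: 0.0002
finger_force: 11.9
```

The button hit a firm stop at z 0.0757, following its spring slope to about 4 N and then rising hard. Releasing straight up and moving clear.

```bash
python3 -m handwheel '[0,0,0,0,0,-5,1, 0,0,0,0,0,-12,1, 0,0,0,0,0,-40,1, 0,0,0,0,0,-80,1, 0,0,0,0,0,-120,1]'
python3 -m handwheel '[0,0,0,0,-40,-10,1, 0,0,0,0,-85,-10,1, 0,0,0,0,-130,-10,1, 0,0,0,0,-130,-10,1, 0,0,0,0,-130,-10,1]'
python3 look.py e; python3 meas.py e; python3 - <<'E'
import sys;sys.argv=["","e"]
from meas import *
for n in R: print(n,cents(n)[1])
a=load("top")["color"][195:315,240:380];b=load("side")["color"][190:310,250:390]
cv2.imwrite('pics/sc_e.png',cv2.resize(np.hstack([a,b])[:,:,::-1],None,fx=2.8,fy=2.8))
E
```

```text
time: 7.6
ee_pos: [0.5448, -0.0348, 0.192]
eef_rot: [-3.137, -0.003, 2.075]
ft_force: [0.8, -0.6, 0.7]
finger_gap: 0.0
finger_force: 0.0
time: 8.1
ee_pos: [0.4316, -0.0979, 0.2017]
eef_rot: [-3.14, -0.002, 2.074]
ft_force: [-0.1, -0.1, 0.9]
finger_gap: -0.0004
finger_force: 0.0
8.2 [ 0.43350631 -0.09763424  0.20210177] [-3.14157414e+00 -2.40888964e-04  2.07575571e+00] -1.778811915253262e-05 [-0.42651279  0.61103935 -0.56240666]
red [305.7 282.2] 32 [287.4 261.5] 31 two [0.4764 0.0138 0.0592] gap 0.0011 z.06 [0.4758 0.014 ]
green [277.5 248.5] 2 [313.  236.6] 24 two [0.5457 0.053  0.0571] gap 0.0012 z.06 [0.5457 0.0527]
blue [282.  251.7] 59 [307.6 222.1] 7 two [0.5315 0.0445 0.0942] gap 0.0003 z.06 [0.5384 0.0456]
yellow [325.4 237.4] 164 [344.5 254.2] 230 two [ 0.5464 -0.0358  0.0757] gap 0.001 z.06 [ 0.5492 -0.0363]
dots 0.07986066146388508 yaw 28.965555236573632 pivot [0.51064483 0.03330197] origin [0.52759476 0.00268008] button exp [ 0.54793468 -0.03406618] knob0 exp [0.48964697 0.02167916]
knob in box frame from pivot 0.023697471532181665 -0.0003014335398251102 0.0941694903684463
top {'red': (array([305.71875, 282.1875 ]), np.int32(32)), 'green': (array([277.5, 248.5]), np.int32(2)), 'blue': (array([282.03389831, 251.66101695]), np.int32(59)), 'yellow': (array([325.43902439, 237.41463415]), np.int32(164))}
side {'red': (array([287.35483871, 261.48387097]), np.int32(31)), 'green': (array([312.95833333, 236.625     ]), np.int32(24)), 'blue': (array([307.57142857, 222.14285714]), np.int32(7)), 'yellow': (array([344.46521739, 254.2       ]), np.int32(230))}
```

View pics/sc_e.png

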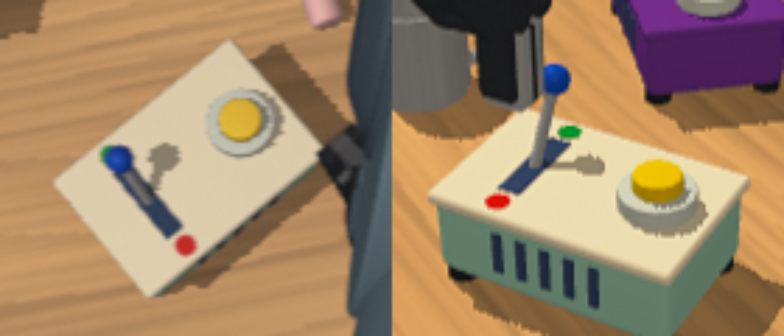

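The lever rests at the green dot (knob +24 mm). The button is back up and the box has not moved, with both at the same pixels as at the start. The arm is clear at z 0.20.

```bash
python3 -c "
from workcell import ctrl;print(ctrl.sign_off())"
```

```text
the job is handed in; nothing more can be done
None
```

I pushed the lever over to the green dot, where it stayed, then pressed the yellow button fully down and let it spring back; the box had not moved, the arm finished clear, and I handed the job in at about 8.2 s.

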